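# Seal the sloping door of a dry-storage chamber with its T-handle latch

## Robot

A 6-joint arm with a two-finger parallel gripper is mounted at the origin on a cart in front of the work surface, level with it; the furniture and walls round the work are solid. World frame = base frame: x ahead of the robot, y to its left, z up, the work surface at z = 0. Lengths are in m, angles in rad, forces in N, time in s.
With the tool pointing down it reaches from about 0.3 to 0.875 m from the base axis. Payload 6.4 kg.
Tool frame: the origin (TCP) lies midway between the tips of the shut fingers; the grasp point (between the pads) lies 19 mm behind it; z points along the fingers, y is the line along which they close (so a half turn about z gives the same grasp; the last joint's range is limited). The gripper opens to 85 mm and grips with 20 to 120 N. Pads are 22 mm wide; open, the fingers measure 114 mm over their backs; the gripper's body (76 mm by 85 mm) begins 54 mm behind the grasp point. The pads swing forward as they close: fully open they stand 13 mm farther back than shut.
Start: joints at [-1.549, 0.181, 1.607, -0, 1.354, -0.206], TCP at [0.13, -0.56, 0.231] pointing down, gripper open.
Joint ranges: [-2.99, 2.99], [-0.89, 2.07], [0.3, 2.58], [-1.14, 4.28], [0, 2.63], [-3.12, 3.12]. Speed limits (rad/s): [2.57, 2.57, 3.01, 3.14, 3.14, 3.14].

## Interface

Orientations are given as a unit quaternion [w, x, y, z].
In Python, from bench import ctrl gives the robot as it stands. The module is installed in compiled form; this text tells all that it offers.
- The arm moves only by the tool move_arm, never from a script. Its argument "plan" is one flat list of numbers, 6 for each row, row after row: the shift along the world's x, y, z in units of 50 mm (1.0 is 50 mm), then the turn, a rotation vector about the world's x, y, z in rad. A call has 1 to 10 rows; each row is the pose to reach, as a shift and turn from the pose commanded when the call began; what a row does not reach only later rows make up. A row lasts 1/8 s, in which the tool goes at most 62.5 mm and 10.7 degrees, less where a joint would pass 70% of its speed; a pose out of reach is approached as far as the arm can. A call with a gripper value outside its range is refused whole. "grip" is the finger opening in mm, from 0 to 85.4, set as the call begins (left out, the last holds). The fingers move at their own pace and stop on an object; the grip force is fixed at half the most. Time passes only in rows, so rows that repeat a pose let the fingers close. It gives the time, the measured TCP pose, the force, the opening and the grip force at its end, in the units of the state.
- ctrl.get_obs(): the state, without advancing time (a new reading comes with each control period).
- ctrl.camera(name): name is "side" or "top"; returns a dict with "pixels" (400x640x3 uint8, red, green, blue), "fx", "fy", "cx", "cy" (pixels), "origin" and "attitude" of the camera in the world. Camera axes: x right, y down, z forward; pixel columns grow to the right and rows downward; lengths in m; the calibration is good to about 2 mm. A picture is of the moment at which its call begins. There is no depth.
- ctrl.hand_in(): hands the job in; it is judged then, once.
The state is a dict: "time_s": time; "q": joint angles; "dq": joint speeds; "joint_efforts": joint torques, N m; "eef_pos": TCP position; "eef_rot": TCP orientation; "wrist_force": force on the tool from outside, world axes, zero at the start; "torque": the same for the moment, N m; "opening": opening from 0.0 (shut) to 1.0 (fully open); "grasp_force": force on a finger pad.
Only numpy, scipy, OpenCV 4.12 (cv2) and the standard library are available. Lean on these libraries where they do the work, as an engineer would, in place of code of your own. Each camera call takes 0.05 s, during which the arm holds its last target. There are 200 camera calls.

## Task

The sloping door of the dry-storage chamber has been left open. Swing it down onto its rubber gasket and turn the T-handle clockwise as far as it goes, so that the latch draws the door tight against the frame and it stays tight when you let go. Leave the beaker, the jar and the flask next to the chamber standing where they are.

Things in the scene. Friction and masses are not known exactly. Their poses are not given: they have to be found in the camera images.
- latch_bar (a point): centre of the black T-handle bar on the door: bar 86 mm long, 16 mm thick, 16 mm high, on a shaft 20 to 30 mm across. Its centre is 44 mm above the door's outer face; 36 mm free under the bar (31 over the 40 mm wide collar at the shaft's foot). Its z axis points out square to the door, along the axis the handle turns about; its y axis runs along the bar. It moves with the door.
- door_hinge (a point): middle of the hinge line at the door's far upper edge. Door's frame: y along the hinge line, z out of the door, x from handle towards hinge; turning about +y opens. The door is a bare aluminium plate 208 x 212 x 6 mm, its underside in this frame's plane z = 0; the handle's axis crosses it at x = -152 mm, y = 0, so the bar's centre is 50 mm above this plane.
- door (a joint): opening angle, rad: 0 = drawn fully tight (face then 26 degrees from level, sloping down to the front), growing as its front edge lifts. The hinge is stiff: the door stays where it is left and swings with a few N at the handle. At about 0.027 it meets the springy gasket and rests there; pressing it fully tight by hand takes about 15 N at the handle and it springs back.
- latch (a joint): T-handle angle, rad: 0 unlatched, growing clockwise seen from outside, stop at 1.4. Stays where left. With the door on its gasket (below 0.04), a tongue inside meets a keeper ramp from about 0.35 on and draws the door tight as the handle turns (about 0.2 N m), holding it at the end. Turned with the door open, the tongue comes above the keeper and the door cannot shut.
- chamber: grey steel box 200 x 200 x 80 mm held sloping on a dark steel stand, base plate 230 x 230 x 12 mm, fixed to the bench; the door closes its sloping upper side. Origin on the bench under the middle of the box; its -x axis is the front, towards which the door slopes down. About 205 mm high with the door shut.
- beaker: small glass beaker, 70 mm wide and 82 mm high, standing by the chamber's left side; origin at the centre of its underside
- jar: white round plastic jar with a black cap, 64 mm diameter, 125 mm high, standing by the chamber's right side; origin at the centre of its underside
- flask: conical glass flask, 78 mm diameter, 125 mm high, standing left of the chamber and further back; origin at the centre of its underside

How it is judged:
By the outcome, as a careful person would: the job done as asked, in the order asked, and still so for the second after the job is handed in, with the robot touching nothing.
It also fails if it takes over 51 s, if anything falls off the work surface, if the arm or the gripper's body presses on something with over 40 N, if the wrist force passes 120 N, or if a joint passes its speed limit or range.

## Working session

There is one attempt and no reset: what is moved stays moved. The work goes in short steps, Python scripts to look and compute and a tool call to move; the robot and the scene stay as the last step left them, time stands still between calls to the robot, and variables do not carry over. Pictures are saved under pics/ and viewed, at most 10 in all, crops included, and the job is handed in when it is done.

Besides the shell and the picture viewer there is one more tool, called as name(argument=value, ...), one argument or row to a line, values as JSON. move_arm: Moves the arm, as the interface text tells. Its arguments: {"type":"object","properties":{"plan":{"type":"array"},"grip":{"type":"number"}},"required":["plan"]}

```bash
mkdir -p pics
python3 - <<'E'
from bench import ctrl
import cv2,json
for n in("side","top"):
    c=ctrl.camera(n); cv2.imwrite(f"pics/{n}0.png",c["pixels"][:,:,::-1])
    print(n,{k:v for k,v in c.items() if k!="pixels"})
o=ctrl.get_obs();print(o)
E
```

```text
side {'fx': 462.908210149562, 'fy': 462.908210149562, 'cx': 320.9158627030562, 'cy': 200.26761578446377, 'origin': array([0.23300625, 0.62461346, 1.08282643]), 'attitude': array([ 0.10263055, -0.37175307,  0.89099702, -0.23956406])}
top {'fx': 441.72341518641787, 'fy': 441.72341518641787, 'cx': 324.22502566696096, 'cy': 195.60051223374825, 'origin': array([0.45237177, 0.21879288, 1.31851365]), 'attitude': array([-0.05942337,  0.70924297, -0.70100379,  0.04513269])}
{'time_s': 0.1, 'q': array([-1.54930562e+00,  1.81489741e-01,  1.60789275e+00,  4.76076155e-05,
        1.35380407e+00, -2.06297102e-01]), 'dq': array([-5.17869339e-05, -1.91042789e-03, -2.04205161e-03, -1.40219706e-03,
        8.21092157e-04,  6.52969694e-04]), 'joint_efforts': array([ 3.38585887e-04, -4.45873976e+01, -3.52238452e+01, -3.56224336e-04,
        4.18747179e-03,  2.60683362e-05]), 'eef_pos': array([ 0.12987095, -0.55963989,  0.23046869]), 'eef_rot': array([-7.91410050e-04,  9.93521366e-01,  1.13642684e-01,  9.66787438e-05]), 'wrist_force': array([ 0.0067823 , -0.40714709, -0.11650758]), 'torque': array([ 0.03724069, -0.04825671, -0.03959547]), 'grasp_force': 0.0, 'opening': 0.998181211075246}
```

View pics/side0.png

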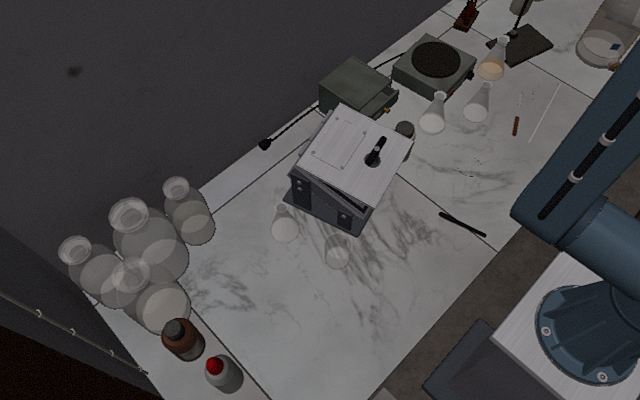

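View pics/top0.png

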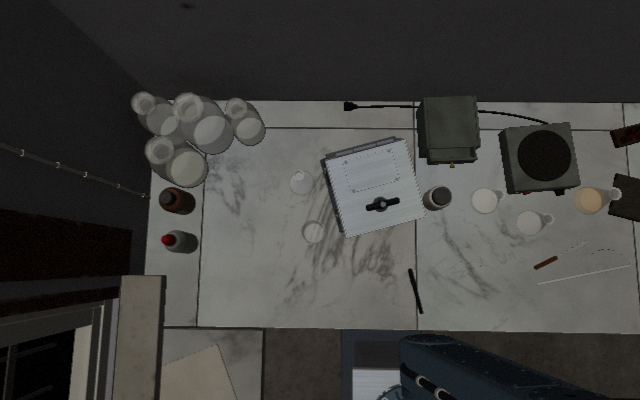

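The side view shows the door open, with the handle near (376,150). The top view shows the bar at about (382,204) and the door corners near (325,163), (403,140), (424,218) and (345,237). I'll enlarge both.

Run:
```python
import cv2,numpy as np
s=cv2.imread("pics/side0.png")[95:245,265:425]; t=cv2.imread("pics/top0.png")[125:250,280:460]
f=lambda a,k:cv2.convertScaleAbs(cv2.resize(a,None,fx=k,fy=k,interpolation=cv2.INTER_CUBIC),alpha=1.3)
cv2.imwrite("pics/s1.png",f(s,4));cv2.imwrite("pics/t1.png",f(t,4))
```

```text
(no output)
```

View pics/s1.png

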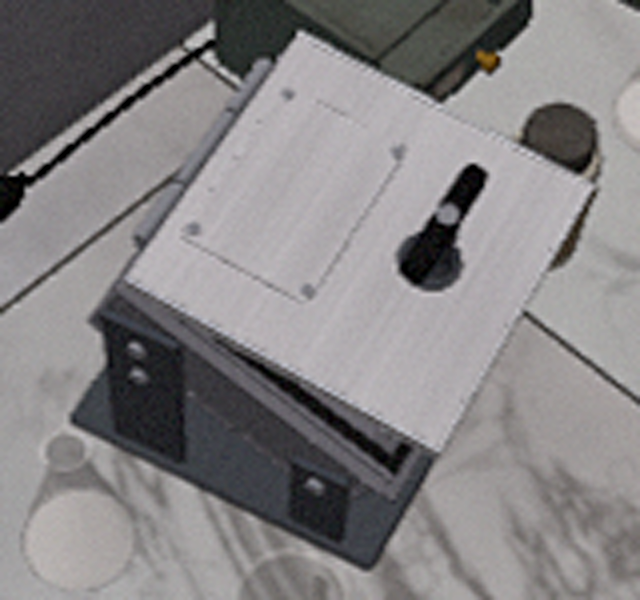

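View pics/t1.png

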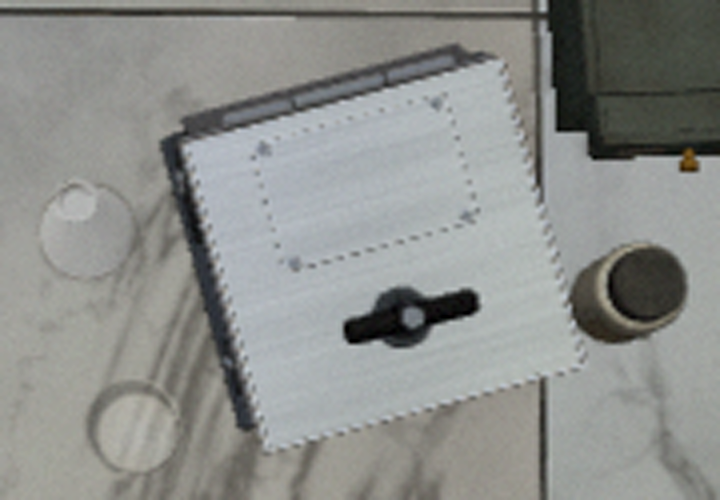

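The side crop shows the cap at (448,214) and the corners at (125,287), (302,32), (593,188) and (437,453). In the top crop the cap is at (411,316) and the corners are at (183,135), (500,58), (583,362) and (265,452). The handle is unlatched, with the bar parallel to the hinge. Next I triangulate.

```bash
cat > h.py <<'E'
import numpy as np
from scipy.spatial.transform import Rotation as R
K={"side":(462.908,320.916,200.268,np.array([.23300625,.62461346,1.08282643]),[.10263055,-.37175307,.89099702,-.23956406]),
"top":(441.723,324.225,195.6,np.array([.45237177,.21879288,1.31851365]),[-.05942337,.70924297,-.70100379,.04513269])}
off={"side":(265,95),"top":(280,125)}
rot=lambda q:R.from_quat([q[1],q[2],q[3],q[0]])
def ray(n,u,v):
    f,cx,cy,o,q=K[n]; d=rot(q).apply([(u-cx)/f,(v-cy)/f,1]); return o,d/np.linalg.norm(d)
def crop(n,p): return ray(n,(p[0]+.5)/4-.5+off[n][0],(p[1]+.5)/4-.5+off[n][1])
def tri(a,b):
    (o,d),(p,e)=a,b; s=np.linalg.lstsq(np.c_[d,-e],p-o,rcond=None)[0]
    x,y=o+s[0]*d,p+s[1]*e; return (x+y)/2,np.linalg.norm(x-y)
def plane(r,z): o,d=r; return o+d*(z-o[2])/d[2]
E
python3 - <<'E'
from h import *
np.set_printoptions(precision=4,suppress=True)
S=dict(HL=(125,287),HR=(302,32),FR=(593,188),FL=(437,453),cap=(448,214)); T=dict(HL=(183,135),HR=(500,58),FR=(583,362),FL=(265,452),cap=(411,316))
P={}
for k in S: P[k],e=tri(crop("side",S[k]),crop("top",T[k])); print(k,P[k],round(e,4))
for a,b in("HL","HR"),("FL","FR"),("HL","FL"),("HR","FR"): print(a,b,np.linalg.norm(P[a]-P[b]))
H=(P["HL"]+P["HR"])/2;F=(P["FL"]+P["FR"])/2
x=H-F;x/=np.linalg.norm(x);y=P["HL"]-P["HR"]+P["FL"]-P["FR"];y-=x*(x@y);y/=np.linalg.norm(y);z=np.cross(x,y)
print("x",x,"y",y,"z",z,"tilt",np.degrees(np.arcsin(x[2])),"ylev",np.degrees(np.arcsin(y[2])),"yaw",np.degrees(np.arctan2(x[1],x[0])))
c=P["cap"]-H;print("cap in door frame rel hinge-edge top",c@x,c@y,c@z)
for n,p,h in("jarcap",(648,282),.125),("beaker rim",(135,425),.082),("flask base",(88,238),.02):print(n,plane(crop("top",p),h))
E
```

```text
HL [0.7172 0.2394 0.1863] 0.0063
HR [0.7678 0.0358 0.2045] 0.0012
FR [ 0.5734 -0.0203  0.1739] 0.0024
FL [0.5139 0.186  0.1757] 0.0005
cap [0.5941 0.0983 0.2399] 0.0013
HL HR 0.2106247534297514
FL FR 0.21467551055422382
HL FL 0.21039703712084007
HR FR 0.20471304953206132
x [0.9593 0.2642 0.0995] y [-0.2616  0.9644 -0.039 ] z [-0.1062  0.0114  0.9943] tilt 5.707545423411133 ylev -2.237305414315241 yaw 15.399260584483825
cap in door frame rel hinge-edge top -0.14837523798627447 -0.0008216335982989558 0.059531178191177175
jarcap [ 0.6348 -0.075   0.125 ]
beaker rim [0.5365 0.2741 0.082 ]
flask base [0.6798 0.3144 0.02  ]
```

```bash
cat >> h.py <<'E'
np.set_printoptions(precision=3,suppress=True)
YAW=np.radians(15.3); O=np.array([.7472,.1403,.2005])
def door(tilt):
    t=np.radians(tilt); h=np.array([np.cos(YAW),np.sin(YAW),0]); y=np.array([-np.sin(YAW),np.cos(YAW),0])
    x=np.cos(t)*h+np.array([0,0,np.sin(t)]); return np.c_[x,y,np.cross(x,y)]
def target(tilt,latch,back=0,r=.029):
    D=door(tilt)@R.from_rotvec([0,0,-latch]).as_matrix()
    B=O+door(tilt)@[-.152,0,.050]; p=B+D@[0,-r,-.019+back]
    return p,R.from_matrix(np.c_[D[:,1],D[:,0],-D[:,2]])
def delta(p,Rt,p0,R0): return np.r_[(p-p0)/.05,(Rt*R0.inv()).as_rotvec()]
E
python3 - <<'E'
from h import *
from bench import ctrl
o=ctrl.get_obs();p0,R0=o["eef_pos"],rot(o["eef_rot"])
for b in(.12,0): print(target(7.8,0,b)[0],delta(*target(7.8,0,b),p0,R0))
E
```

```text
[0.59  0.067 0.329] [ 9.199 12.536  1.98  -0.079 -0.132  1.607]
[0.606 0.071 0.211] [ 9.513 12.622 -0.398 -0.079 -0.132  1.607]
```

move_arm(
  plan=[0,0,1,0,0,0,0.6,0.8,2,0,0,0.1,1.4,1.8,2.2,-0.01,-0.02,0.27,2.1,2.8,2.2,-0.02,-0.03,0.44,2.8,3.8,2.2,-0.03,-0.04,0.6,3.5,4.8,2.2,-0.04,-0.05,0.75,4.2,5.8,2.2,-0.05,-0.07,0.9,4.9,6.8,2.2,-0.06,-0.08,1.05,5.6,7.8,2.2,-0.06,-0.09,1.2,6.3,8.7,2.2,-0.07,-0.1,1.3],
  grip=85,
)

```text
time_s: 1.35
eef_pos: [0.4456, -0.1231, 0.3412]
eef_rot: [0.038, 0.719, 0.693, 0.043]
wrist_force: [1.1, -1.6, 1.1]
opening: 0.999
grasp_force: 0.0
```

```bash
cat > d.py <<'E'
import sys
from h import *
from bench import ctrl
o=ctrl.get_obs();p0,R0=o["eef_pos"],rot(o["eef_rot"])
print(o["time_s"],p0,"F",o["wrist_force"],"q",o["q"],"open",o["opening"],o["grasp_force"])
a=list(map(float,sys.argv[1:]))
for i in range(0,len(a),3): print(delta(*target(*a[i:i+3]),p0,R0))
E
python3 d.py 7.8 0 .12  7.8 0 0
```

```text
1.35 [ 0.446 -0.123  0.341] F [ 1.071 -1.598  1.095] q [-0.574 -0.239  1.802  0.066  1.486 -0.54 ] open 0.9989103494318741 0.0
[ 2.885  3.806 -0.235 -0.006 -0.023  0.304]
[ 3.199  3.892 -2.613 -0.006 -0.023  0.304]
```

move_arm(
  plan=[0.6,0.8,0,0,0,0.06,1.3,1.7,-0.1,0,-0.01,0.14,2,2.6,-0.2,0,-0.01,0.22,2.6,3.4,-0.25,-0.01,-0.02,0.28,2.9,3.82,-0.25,-0.01,-0.02,0.3,2.9,3.82,-0.25,-0.01,-0.02,0.3,2.9,3.82,-0.25,-0.01,-0.02,0.3],
)

```text
time_s: 2.22
eef_pos: [0.5893, 0.0653, 0.3284]
eef_rot: [0.041, 0.609, 0.791, 0.051]
wrist_force: [0.0, -0.2, 0.4]
opening: 0.989
grasp_force: 0.0
```

```bash
python3 d.py 7.8 0 .12  7.8 0 0
python3 - <<'E'
from bench import ctrl
import cv2
a=[cv2.resize(ctrl.camera(n)["pixels"][y:y+150,x:x+190,::-1],None,fx=2.1,fy=3 if 0 else 2.1,interpolation=cv2.INTER_CUBIC) for n,x,y in(("side",265,80),("top",280,100))]
cv2.imwrite("pics/p2.png",cv2.convertScaleAbs(cv2.hconcat(a),alpha=1.4))
E
```

```text
2.225 [0.589 0.065 0.328] F [ 0.032 -0.205  0.378] q [-0.114  0.065  1.546  0.046  1.408 -0.378] open 0.9888796394775402 0.0
[ 0.01   0.037  0.022  0.004 -0.004  0.008]
[ 0.324  0.123 -2.356  0.004 -0.004  0.008]
```

View pics/p2.png

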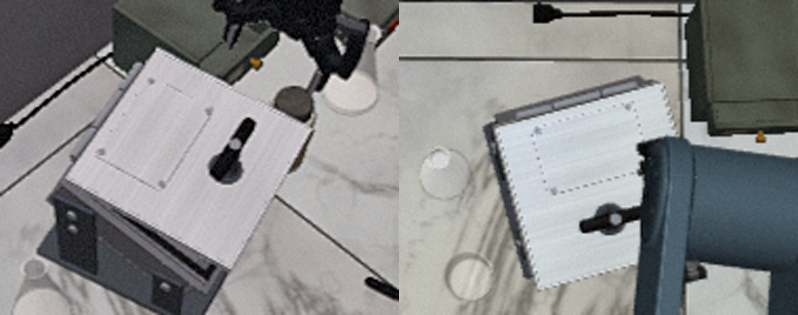

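The gripper sits about 12 cm above the right arm of the bar, with fingers at (235,35) and (320,85) in the left half. Nothing has been disturbed, so I'm descending.

move_arm(
  plan=[0.1,0.06,-0.6,0,0,0,0.18,0.09,-1.2,0,0,0,0.26,0.11,-1.8,0,0,0,0.32,0.12,-2.35,0,0,0.01,0.32,0.12,-2.35,0,0,0.01,0.32,0.12,-2.35,0,0,0.01],
)

```text
time_s: 3.08
eef_pos: [0.6064, 0.0712, 0.2128]
eef_rot: [0.042, 0.605, 0.794, 0.052]
wrist_force: [-0.1, 0.2, 0.3]
opening: 0.998
grasp_force: 0.0
```

```bash
python3 d.py 7.8 0 0
python3 - <<'E'
from bench import ctrl
import cv2
a=cv2.resize(ctrl.camera("side")["pixels"][80:230,265:455,::-1],None,fx=4,fy=4,interpolation=cv2.INTER_CUBIC)
cv2.imwrite("pics/p3.png",cv2.convertScaleAbs(a,alpha=1.8))
E
```

```text
3.075 [0.606 0.071 0.213] F [-0.149  0.219  0.308] q [-0.101  0.186  1.646  0.048  1.185 -0.385] open 0.9983563931812377 0.0
[-0.017  0.006 -0.044  0.004 -0.001 -0.001]
```

View pics/p3.png

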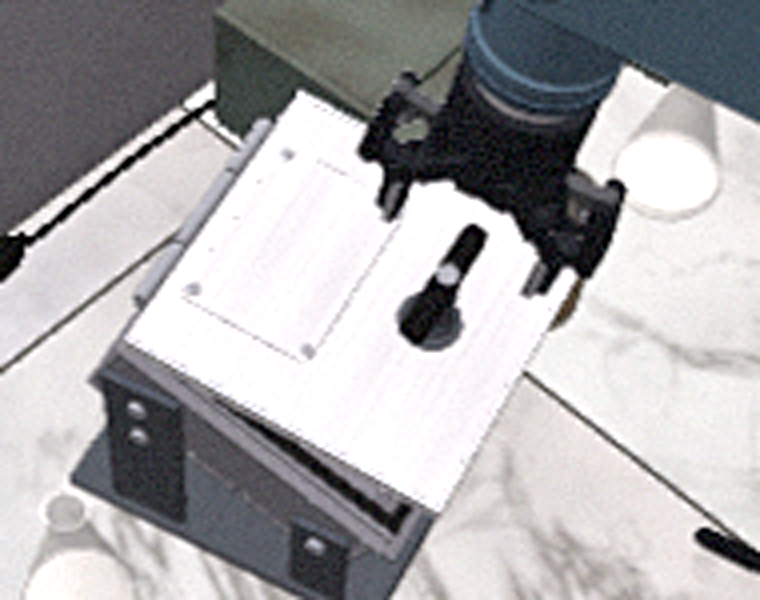

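The open fingertips at (390,215) and (535,290) straddle the right half of the bar, between the cap at (448,272) and the bar end at (475,232). I'm closing the gripper.

move_arm(
  plan=[0,0,0,0,0,0,0,0,0,0,0,0,0,0,0,0,0,0,0,0,0,0,0,0,0,0,0,0,0,0,0,0,0,0,0,0,0,0,0,0,0,0,0,0,0,0,0,0],
  grip=5,
)

```text
time_s: 4.12
eef_pos: [0.6047, 0.0714, 0.211]
eef_rot: [0.04, 0.604, 0.794, 0.05]
wrist_force: [-5.7, -2.0, 2.4]
opening: 0.172
grasp_force: 60.2
```

```bash
python3 d.py 7.8 0 0 11 0 0 14 0 0 17 0 0 20 0 0 22 0 0 24 0 0 25.5 0 0
```

```text
4.125 [0.605 0.071 0.211] F [-5.7   -1.999  2.384] q [-0.101  0.187  1.648  0.047  1.186 -0.385] open 0.17151668456644883 60.162538290023804
[ 0.017  0.001 -0.007  0.005 -0.006 -0.002]
[ 0.011 -0.001 -0.181  0.02  -0.06  -0.002]
[ 0.013 -0.    -0.343  0.033 -0.11  -0.002]
[ 0.024  0.003 -0.505  0.047 -0.161 -0.002]
[ 0.043  0.008 -0.666  0.061 -0.211 -0.002]
[ 0.06   0.013 -0.773  0.07  -0.245 -0.002]
[ 0.081  0.018 -0.879  0.08  -0.279 -0.002]
[ 0.099  0.023 -0.958  0.087 -0.304 -0.002]
```

move_arm(
  plan=[-0.02,0,-0.08,0.007,-0.025,0,-0.02,0,-0.17,0.015,-0.054,0,-0.02,0,-0.25,0.02,-0.08,0,-0.02,0,-0.33,0.028,-0.105,0,-0.01,0,-0.42,0.035,-0.13,0,-0.01,0,-0.5,0.042,-0.155,0,0,0.01,-0.58,0.049,-0.18,0,0.01,0.01,-0.66,0.056,-0.205,0,0.01,0.01,-0.66,0.056,-0.205,0],
)

```text
time_s: 5.25
eef_pos: [0.6051, 0.0717, 0.1772]
eef_rot: [0.105, 0.597, 0.784, 0.134]
wrist_force: [-2.9, -5.3, -2.9]
opening: 0.171
grasp_force: 59.5
```

```bash
python3 d.py 20 0 0 22 0 0 24 0 0 25.5 0 0 26 0 0; python3 -c "
from h import *
from bench import ctrl
o=ctrl.get_obs();z=rot(o['eef_rot']).as_matrix();print(z[:,2],np.degrees(np.arcsin(z[2,1])))"
```

```text
5.25 [0.605 0.072 0.177] F [-2.901 -5.264 -2.933] q [-0.148  0.102  1.852  0.173  0.879 -0.507] open 0.1709148480075291 59.541361927986145
[ 0.034  0.002  0.01   0.005 -0.006 -0.001]
[ 0.052  0.007 -0.097  0.014 -0.04  -0.001]
[ 0.072  0.013 -0.203  0.024 -0.073 -0.001]
[ 0.09   0.018 -0.282  0.031 -0.098 -0.001]
[ 0.097  0.019 -0.308  0.033 -0.107 -0.001]
[ 0.324  0.086 -0.942] 19.595547515302695
```

move_arm(
  plan=[0.01,0,-0.06,0.005,-0.02,0,0.02,0,-0.12,0.01,-0.04,0,0.03,0.01,-0.18,0.015,-0.057,0,0.04,0.01,-0.24,0.02,-0.075,0,0.04,0.01,-0.24,0.02,-0.075,0],
)

```text
time_s: 5.88
eef_pos: [0.6072, 0.0723, 0.1652]
eef_rot: [0.128, 0.593, 0.778, 0.164]
wrist_force: [-4.6, -5.6, -1.1]
opening: 0.174
grasp_force: 59.9
```

```bash
python3 d.py 24 0 0 25.5 0 0 26 0 0; python3 -c "
from h import *
from bench import ctrl
o=ctrl.get_obs();z=rot(o['eef_rot']).as_matrix();print(z[:,2],np.degrees(np.arcsin(z[2,1])))"
```

```text
5.875 [0.607 0.072 0.165] F [-4.566 -5.573 -1.051] q [-0.166  0.086  1.918  0.244  0.767 -0.579] open 0.1742970092167412 59.94777739048004
[ 0.032  0.002  0.035  0.004  0.001 -0.001]
[ 0.05   0.007 -0.044  0.011 -0.024 -0.001]
[ 0.056  0.009 -0.07   0.013 -0.032 -0.001]
[ 0.394  0.104 -0.913] 24.024910536393854
```

Keep lowering until the gasket pushes back.

move_arm(
  plan=[0.01,0,-0.04,0.003,-0.012,0,0.02,0,-0.08,0.006,-0.024,0,0.02,0,-0.12,0.008,-0.034,0,0.02,0,-0.12,0.008,-0.034,0],
)

```text
time_s: 6.38
eef_pos: [0.6083, 0.0724, 0.1608]
eef_rot: [0.139, 0.59, 0.775, 0.178]
wrist_force: [-16.2, -6.9, 12.9]
opening: 0.174
grasp_force: 62.4
```

```bash
python3 d.py 25.5 0 0 26 0 0; python3 -c "
from h import *
from bench import ctrl
o=ctrl.get_obs();z=rot(o['eef_rot']).as_matrix();print(z[:,2],np.degrees(np.arcsin(z[2,1])))"
```

```text
6.375 [0.608 0.072 0.161] F [-16.189  -6.909  12.927] q [-0.174  0.08   1.946  0.283  0.718 -0.62 ] open 0.17425842823344978 62.448556423187256
[ 0.026  0.004  0.045  0.003  0.011 -0.002]
[ 0.033  0.006  0.018  0.005  0.003 -0.002]
[ 0.425  0.112 -0.898] 26.065261069619318
```

Run:
```python
from h import *
p0,R0=target(26,0)
for l in np.arange(.1,.71,.1): print(round(l,1),delta(*target(26,l),p0,R0))
```

```text
0.1 [-0.051 -0.011 -0.025  0.042  0.012 -0.09 ]
0.2 [-0.103 -0.016 -0.051  0.085  0.023 -0.18 ]
0.3 [-0.155 -0.016 -0.075  0.127  0.035 -0.27 ]
0.4 [-0.208 -0.009 -0.099  0.169  0.046 -0.36 ]
0.5 [-0.26   0.003 -0.122  0.211  0.058 -0.449]
0.6 [-0.311  0.02  -0.144  0.254  0.069 -0.539]
0.7 [-0.36   0.043 -0.164  0.296  0.081 -0.629]
```

move_arm(
  plan=[-0.05,-0.01,-0.025,0.042,0.012,-0.09,-0.1,-0.016,-0.05,0.085,0.023,-0.18,-0.155,-0.016,-0.075,0.127,0.035,-0.27,-0.208,-0.01,-0.1,0.169,0.046,-0.36,-0.26,0,-0.122,0.211,0.058,-0.45,-0.31,0.02,-0.144,0.254,0.07,-0.54,-0.36,0.043,-0.164,0.296,0.08,-0.63,-0.36,0.043,-0.164,0.296,0.08,-0.63],
)

```text
time_s: 7.38
eef_pos: [0.5913, 0.0742, 0.1532]
eef_rot: [0.071, 0.821, 0.525, 0.214]
wrist_force: [-12.2, -8.4, 11.4]
opening: 0.168
grasp_force: 62.1
```

Run:
```python
from h import *
from bench import ctrl
o=ctrl.get_obs();M=rot(o['eef_rot']).as_matrix();D=door(26)
print(o["q"],o["wrist_force"],o["torque"],"tilt",np.degrees(np.arccos(-M[2,2])),"latch",np.arctan2(-(D[:,1]@M[:,1]),D[:,0]@M[:,1]))
print((target(26,.7)[0]-o["eef_pos"])*20)
p0,R0=target(26,.7)
for l in np.arange(.8,1.46,.1): print(round(l,1),delta(*target(26,l),p0,R0))
```

```text
[-0.174  0.054  1.992  0.285  0.697  0.076] [-12.237  -8.428  11.445] [-0.802  1.239 -0.192] tilt 26.02380945954695 latch 0.6973712198355936
[0.013 0.013 0.007]
0.8 [-0.047  0.028 -0.019  0.042  0.012 -0.09 ]
0.9 [-0.092  0.061 -0.035  0.085  0.023 -0.18 ]
1.0 [-0.134  0.098 -0.05   0.127  0.035 -0.27 ]
1.1 [-0.172  0.14  -0.063  0.169  0.046 -0.36 ]
1.2 [-0.206  0.186 -0.073  0.211  0.058 -0.449]
1.3 [-0.237  0.234 -0.081  0.254  0.069 -0.539]
1.4 [-0.263  0.286 -0.087  0.296  0.081 -0.629]
```

move_arm(
  plan=[-0.047,0.028,-0.019,0.042,0.012,-0.09,-0.092,0.06,-0.035,0.085,0.023,-0.18,-0.134,0.098,-0.05,0.127,0.035,-0.27,-0.172,0.14,-0.063,0.169,0.046,-0.36,-0.206,0.186,-0.073,0.211,0.058,-0.45,-0.237,0.234,-0.081,0.254,0.07,-0.54,-0.263,0.286,-0.087,0.296,0.08,-0.63,-0.272,0.31,-0.089,0.313,0.086,-0.665,-0.272,0.31,-0.089,0.313,0.086,-0.665],
)

```text
time_s: 8.5
eef_pos: [0.5787, 0.088, 0.1491]
eef_rot: [-0.01, 0.955, 0.195, 0.223]
wrist_force: [-10.7, -15.5, 11.0]
opening: 0.175
grasp_force: 65.0
```

```bash
cat > l.py <<'E'
from h import *
from bench import ctrl
o=ctrl.get_obs();M=rot(o['eef_rot']).as_matrix();D=door(26)
print(o["time_s"],o["eef_pos"],o["wrist_force"],o["torque"],"tilt",np.degrees(np.arccos(-M[2,2])),"latch",np.arctan2(-(D[:,1]@M[:,1]),D[:,0]@M[:,1]))
print((target(26,1.4)[0]-o["eef_pos"])*20,"back",-M[:,2]*2)
E
python3 l.py
```

```text
8.5 [0.579 0.088 0.149] [-10.671 -15.461  10.95 ] [-2.416  0.899  0.079] tilt 25.812150692496097 latch 1.433497733693672
[0.004 0.024 0.002] back [-0.845 -0.211  1.8  ]
```

move_arm(
  plan=[-0.01,0.03,-0.003,0.025,0.007,-0.054,-0.016,0.05,-0.005,0.042,0.012,-0.09,-0.016,0.05,-0.005,0.042,0.012,-0.09],
)

```text
time_s: 8.88
eef_pos: [0.5791, 0.0889, 0.1496]
eef_rot: [-0.019, 0.963, 0.147, 0.223]
wrist_force: [-7.8, -22.1, 8.8]
opening: 0.174
grasp_force: 103.7
```

```bash
python3 l.py
```

```text
8.875 [0.579 0.089 0.15 ] [ -7.757 -22.087   8.757] [-3.688  0.545  0.29 ] tilt 25.876992121440512 latch 1.5313142076308224
[-0.006  0.005 -0.009] back [-0.848 -0.206  1.799]
```

The handle is on its stop: the side force rose while the position barely changed. I'm releasing and backing out along the tool axis.

move_arm(
  plan=[0,0,0,0,0,0,0,0,0,0,0,0,0,0,0,0,0,0,0,0,0,0,0,0,0,0,0,0,0,0,0,0,0,0,0,0,-0.2,-0.05,0.45,0,0,0,-0.5,-0.12,1,0,0,0,-0.85,-0.2,1.8,0,0,0,-1.3,-0.5,2.7,0,0,0],
  grip=85,
)

```text
time_s: 10.12
eef_pos: [0.511, 0.0683, 0.2831]
eef_rot: [-0.024, 0.964, 0.146, 0.221]
wrist_force: [0.5, -0.1, 0.9]
opening: 0.996
grasp_force: 0.0
```

move_arm(
  plan=[-0.5,-0.8,0.2,0,0,0,-1,-1.6,0.4,0,0,0,-1.5,-2.4,0.4,0,0,0,-2,-3.2,0.4,0,0,0,-2.5,-4,0.4,0,0,0,-2.5,-4.5,0.4,0,0,0,-2.5,-4.5,0.4,0,0,0],
)

```text
time_s: 11.0
eef_pos: [0.3866, -0.1586, 0.3024]
eef_rot: [-0.024, 0.964, 0.144, 0.221]
wrist_force: [-0.4, 1.0, 0.6]
opening: 0.993
grasp_force: 0.0
```

Run:
```python
from bench import ctrl
import cv2
a=[cv2.resize(ctrl.camera(n)["pixels"][y:y+170,x:x+180,::-1],None,fx=2.2,fy=2.2,interpolation=cv2.INTER_CUBIC) for n,x,y in(("side",245,95),("top",280,100))]
cv2.imwrite("pics/p4.png",cv2.convertScaleAbs(cv2.hconcat(a),alpha=1.4))
```

```text
(no output)
```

View pics/p4.png

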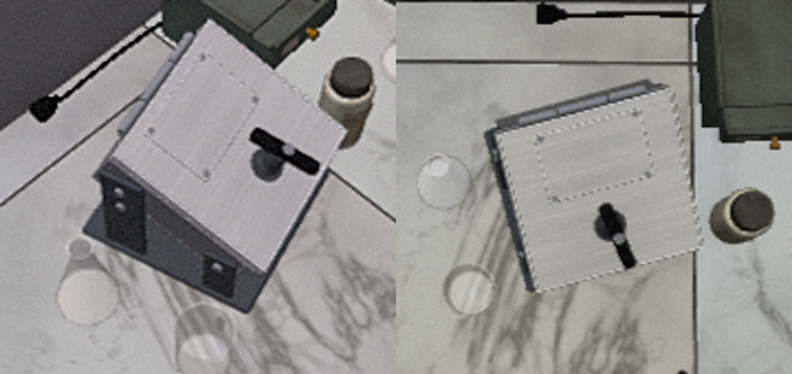

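The door is shut on the frame with the bar turned. Its ends are at (253,133) and (316,168) in the side half, and (607,207) and (630,265) in the top half. The beaker, jar and flask haven't moved. I'll check the latch angle from the bar ends.

Run:
```python
from h import *
s=lambda p:ray("side",p[0]/2.2+245-.3,p[1]/2.2+95-.3); t=lambda p:ray("top",(p[0]-396)/2.2+280-.3,p[1]/2.2+100-.3)
a,e=tri(s((253,133)),t((607,207)));b,f=tri(s((316,168)),t((630,265)))
d=door(26).T@(a-b);print(a,b,e,f,d,np.linalg.norm(d),"latch",np.arctan2(d[0],d[1]))
```

```text
[0.627 0.111 0.192] [0.561 0.081 0.163] 0.0023918694486615125 9.167329559129961e-05 [ 0.077  0.012 -0.006] 0.07820397225840521 latch 1.4181667799411113
```

The measured latch angle is about 1.42 rad, which matches the 1.4 stop within the measuring error. I'm handing in.

```bash
python3 -c "
from bench import ctrl
print(ctrl.hand_in())"
```

```text
the job is handed in; nothing more can be done
None
```

The chamber door is shut on its gasket and the T-handle is turned clockwise to its stop (about 1.4 rad by camera). The beaker, jar and flask look unmoved in the last pictures, and the job was handed in at about 11 s; no verdict was shown.

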